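# Set the telescopic leg to its next hole and clamp it

## Robot

A 6-joint arm with a two-finger parallel gripper is mounted at the origin on the work surface. World frame = base frame: x ahead of the robot, y to its left, z up, the work surface at z = 0. Lengths are in m, angles in rad, forces in N, time in s.
With the tool pointing down it reaches from about 0.3 to 0.875 m from the base axis. Payload 6.4 kg.
Tool frame: the origin (TCP) lies midway between the tips of the shut fingers; the grasp point (between the pads) lies 19 mm behind it (ctrl.pinch_z is the distance from the TCP to the grasp point, in m); z points along the fingers, y is the line along which they close (so a half turn about z gives the same grasp; the last joint's range is limited). The gripper opens to 85 mm and grips with 20 to 120 N. Pads are 22 mm wide; open, the fingers measure 114 mm over their backs; the gripper's body (76 mm by 85 mm) begins 54 mm behind the grasp point. The pads swing forward as they close: fully open they stand 13 mm farther back than shut.
Start: joints at [1.089, 0.181, 1.607, -0, 1.354, -0.206], TCP at [0.157, 0.553, 0.231] pointing down, gripper open.
Joint ranges: [-2.99, 2.99], [-0.89, 2.07], [0.3, 2.58], [-1.14, 4.28], [0, 2.63], [-3.12, 3.12]. Speed limits (rad/s): [2.57, 2.57, 3.01, 3.14, 3.14, 3.14].

## Interface

Orientations are given as a unit quaternion [w, x, y, z].
In Python, from bench import ctrl gives the robot as it stands.
- The arm moves only by the tool apply_moves, never from a script. Its argument "moves" is a list of rows, each an object with "jaw": the opening, from 0 (shut) to 1 (fully open); "offset": the shift along the tool's x, y, z in mm, a list of three; "rot": the turn, a rotation vector about the tool's x, y, z in degrees, a list of three. In form: [{"jaw": jaw, "offset": [dx, dy, dz], "rot": [ax, ay, az]}, ...]. A call has exactly 5 rows; each row shifts and turns the commanded pose from where the row before left it, along the tool's axes as they then stand; what a row does not reach is not made up. A row lasts 1/8 s, in which the tool goes at most 62.5 mm and 10.7 degrees, less where a joint would pass 70% of its speed; a pose out of reach is approached as far as the arm can. A call is refused whole if a number of a shift passes 62.5 or a number of a turn 10.7, either way. A call with a gripper value outside its range is refused whole. The fingers move at their own pace and stop on an object; the grip force is fixed at half the most. Time passes only in rows, so rows that do not move let the fingers close, or fill a call up. It gives the time, the measured TCP pose, the force, the opening and the grip force at its end, in the units of the state.
- ctrl.get_obs(): the state, without advancing time (a new reading comes with each control period).
- ctrl.camera(name): name is "side" or "top" or "wrist"; returns (picture, depth): 420x560x3 uint8, red, green, blue; 420x560 float32, m along the optical axis (not along the pixel's ray), 0 where there is no reading.
- ctrl.camera_params(name): a dict with "K" (3x3 intrinsics, pixels), "cam_to_world" (4x4, takes a point from camera to world coordinates); the wrist camera has in their place "mount" (4x4, takes a point from camera to tool coordinates, whose origin is the TCP and whose axes are the flange's). Camera axes: x right, y down, z forward; pixel columns grow to the right and rows downward; lengths in m; the calibration is good to about 2 mm. A picture is of the moment at which its call begins: read the wrist's pose just before it. camera_params takes no time and is no camera call.
- ctrl.hand_in(): hands the job in; it is judged then, once.
Trained networks look in the newest picture that a camera, given by its name, has taken for a name from the list of things; names that differ only in an ending like _2 or _b are one class to them, and where a whole thing is asked for, a point or a joint stands for the part that bears it (a point fixed in the world has none). Each returns a list of dicts, best first, with "score" (0 to 1); they miss things now and then, are a little off and sometimes report something else, mostly with a low value. They report only what shows in the picture. A call takes as long as a camera call.
- ctrl.outline_of(camera, target): "region" (420x560 bool, what is visible of it) and "position" ([column, row] in pixels, amid what is visible of it).
The state is a dict: "time_s": time; "q": joint angles; "dq": joint speeds; "joint_efforts": joint torques, N m; "eef_pos": TCP position; "eef_rot": TCP orientation; "wrist_force": force on the tool from outside, world axes, zero at the start; "torque": the same for the moment, N m; "opening": opening from 0.0 (shut) to 1.0 (fully open); "grasp_force": force on a finger pad.
Only numpy, scipy, OpenCV 4.12 (cv2) and the standard library are available. Lean on these libraries where they do the work, as an engineer would, in place of code of your own. Each camera call takes 0.05 s, during which the arm holds its last target. There are 200 camera calls.

## Task

The telescopic leg of the drying stand lies in its cradles with the snap button hidden between the first and the middle hole. Push the rubber foot so that the inner tube slides into the sleeve until the sprung button pops up through the next hole, the middle one of the three, and then swing the clamp lever fully shut, alongside the sleeve as far as it will go. Leave the other things on the bench where they are.

Things in the scene. Friction and masses are not known exactly. Their poses are not given: they have to be found in the camera images.
- leg: Fixed sleeve: grey 40 mm square tube lying level, screwed to the bench. Origin: on the bench below the centre of its open mouth; +y points along the tube out of the mouth to the rubber foot, +z up. Sleeve from y = 0 to -240 mm, axis 55 mm and top 75 mm above the bench. Dark collar 52 mm square at the mouth. 14 mm holes in its top at y = -55, -115, -175. Rear cradle at y = -190 to -236, 110 wide.
- target_hole (a point): Centre of the middle hole, on the sleeve's top face, 75 mm above the bench.
- inner_tube (a joint): Slide (m) of the 30 mm square aluminium inner tube with its foot, growing as it is pushed into the sleeve. The button is under the first hole at -0.015, the middle hole at 0.045, the last at 0.105; starts between 0 and 0.03. Sliding drag about 4 to 5 N. Once popped through a hole the button locks the tube with 1 mm play: pushing then meets a firm stop.
- foot_face (a point): Centre of the flat outer end face of the rubber foot (a disc 56 mm in diameter, 25 mm thick, axis along the tube, 55 mm above the bench, so from 27 to 83 mm). It faces the leg's +y and is pushed towards the leg's -y. There is nothing under the foot.
- snap_button (a joint): Rise of the sprung steel button (12 mm in diameter, domed top), in m: about 0 while it is held down under the sleeve's wall (hidden), 0.009 when it has popped out through a hole and stands 5 mm proud of the sleeve's top.
- clamp_lever (a joint): Clamp lever angle (rad): 0 fully shut, at its stop, alongside the sleeve pointing to the leg's -y; 1.57 sticks straight out to the leg's +x. Starts 0.8 to 1.5 open. Grows anticlockwise seen from above, swings level, stays where it is left, needs about 2 N at its tip.
- lever_pin (a point): Axis of the lever's upright pin, on the leg's +x side at x = 38 mm, y = -18 mm of the leg, 55 mm above the bench.
- lever_tip (a point): Centre of the lever's rounded free end, 95 mm from the pin, 55 mm above the bench. The lever is a plain aluminium bar 10 mm thick, 24 mm tall (43 to 67 mm above the bench), with a 14 mm thick round end. When shut, 13 mm of air stays between the bar and the sleeve's side.
- spray_can: Bystander: upright spray can, 66 mm in diameter, 190 mm tall, on the leg's -x side. Origin: centre of its underside.
- tape_roll: Bystander: roll of masking tape lying flat, 100 mm in diameter, 25 mm tall. Origin: centre of its underside.
- sanding_block: Bystander: cork sanding block 95 x 60 x 28 mm. Origin: centre of its underside.

How it is judged:
On the way, in this order (a step that is already met when the one before it is completed fails the run):
1. the inner tube has been slid in until the button stands up through the middle hole (value of joint snap_button above 0.006 m and value of joint inner_tube between 0.041 and 0.049 m), for 0.2 s.
2. the clamp lever has then been swung shut (value of joint clamp_lever below 0.1 rad), for 0.2 s.
At the end, for the whole second after the job is handed in: The button stands at least 6 mm up through the middle hole (inner tube within 4 mm of that hole's position, at rest) and the clamp lever is shut to within 0.10 rad (all of step 1 and value of joint clamp_lever below 0.1 rad and velocity of joint inner_tube between -0.01 and 0.01 m/s); the robot touches nothing.
It fails at once if a bystander (spray can, tape roll or sanding block) was pushed more than 25 mm or knocked over (distance of any of spray_can, tape_roll, sanding_block from where it was at the start of the episode above 0.025 m or angle between any of spray_can, tape_roll, sanding_block's own z axis and vertical above 0.5 rad).
It also fails if it takes over 45 s, if anything falls off the work surface, if the arm or the gripper's body presses on something with over 40 N, if the wrist force passes 120 N, or if a joint passes its speed limit or range.

## Working session

There is one attempt and no reset: what is moved stays moved. The work goes in short steps, Python scripts to look and compute and a tool call to move; the robot and the scene stay as the last step left them, time stands still between calls to the robot, and variables do not carry over. Pictures are saved under pics/ and viewed, at most 10 in all, crops included, and the job is handed in when it is done.

Besides the shell and the picture viewer there is one more tool, called after "Emit:" as name(argument=value, ...) on one line, values as JSON. apply_moves: Moves the arm, as the interface text tells. Its arguments: {"type":"object","properties":{"moves":{"type":"array"}},"required":["moves"]}

```bash
mkdir -p pics
cat > h.py <<'E'
import numpy as np, cv2
from bench import ctrl
from scipy.spatial.transform import Rotation as R
def cam(n):
    o=ctrl.get_obs(); im,d=ctrl.camera(n); p=ctrl.camera_params(n); K=np.array(p["K"])
    if "mount" in p:
        T=np.eye(4); q=o["eef_rot"]; T[:3,:3]=R.from_quat([q[1],q[2],q[3],q[0]]).as_matrix(); T[:3,3]=o["eef_pos"]
        T=T@np.array(p["mount"])
    else: T=np.array(p["cam_to_world"])
    v,u=np.mgrid[:420,:560]
    P=np.stack([(u-K[0,2])/K[0,0]*d,(v-K[1,2])/K[1,1]*d,d],-1)@T[:3,:3].T+T[:3,3]
    P[d==0]=np.nan
    return im,d,P,K,T
def save(n,im): cv2.imwrite("pics/"+n+".png",im[:,:,::-1])
E
python3 - <<'E'
from h import *
np.set_printoptions(precision=4,suppress=True)
o=ctrl.get_obs(); print(o["eef_pos"],o["eef_rot"],o["time_s"])
ims=[]
for c in ["top","side"]:
    im,d,P,K,T=cam(c); save(c,im); np.savez(f"{c}.npz",P=P,im=im,K=K,T=T)
    for t in ["leg","inner_tube","foot_face","clamp_lever","lever_tip","target_hole","spray_can","tape_roll","sanding_block"]:
        r=ctrl.outline_of(c,t)
        if r:
            m=r[0]["region"]; print(c,t,round(r[0]["score"],2),np.array(r[0]["position"]),np.nanmedian(P[m],0),m.sum())
E
```

```text
[0.1563 0.5528 0.2304] [-0.0003  0.1375  0.9905 -0.0008] 0.0
top leg 0.78 [330.  239.8] [ 0.494  -0.0936  0.0744] 7051
top inner_tube 0.94 [241.4 199.3] [0.5602 0.0542 0.0706] 1858
top foot_face 0.57 [243.7 202.3] [0.5604 0.0559 0.0705] 1993
top clamp_lever 0.82 [330.9 181.5] [ 0.591  -0.0937  0.0671] 340
top lever_tip 0.92 [332.8 179.3] [ 0.5963 -0.1007  0.0672] 277
top target_hole 0.79 [331.2 236. ] [ 0.4927 -0.0945  0.0743] 7130
top spray_can 0.89 [292.9 304.1] [ 0.3905 -0.0227  0.1903] 1689
top tape_roll 0.94 [195.9 260.5] [0.4616 0.1083 0.025 ] 1192
top sanding_block 0.82 [267.4 149.8] [0.6629 0.0196 0.0283] 1697
side leg 0.61 [275.3 302.8] [ 0.4689 -0.1671  0.0689] 9720
side inner_tube 0.98 [270.7 191.3] [0.5628 0.0691 0.0696] 1073
side foot_face 0.63 [267.4 189.9] [0.5624 0.0683 0.0696] 1042
side clamp_lever 0.95 [325.7 242.4] [ 0.5852 -0.0889  0.0584] 915
side lever_tip 0.76 [320.9 237.7] [ 0.5838 -0.0842  0.058 ] 1034
side target_hole 0.7 [273.4 297.8] [ 0.4689 -0.1675  0.0689] 9675
side spray_can 0.73 [323.4 241.1] [ 0.5849 -0.0857  0.0575] 1026
side tape_roll 0.65 [224.1 218.5] [0.4877 0.0856 0.0184] 722
side sanding_block 0.58 [324.9 213. ] [0.6583 0.0079 0.027 ] 1483
```

View pics/top.png

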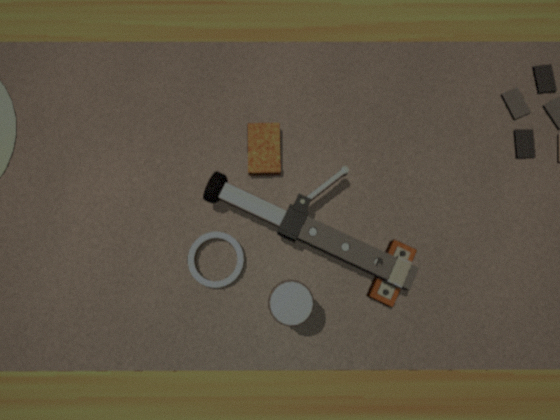

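```bash
python3 - <<'E'
from h import *
np.set_printoptions(precision=4,suppress=True)
D=np.load("top.npz"); P=D["P"]; z=P[...,2]
roi=(P[...,0]>.3)&(P[...,0]<.75)&(P[...,1]>-.4)&(P[...,1]<.2)
top=roi&(z>.0715)&(z<.078)
n,l,s,c=cv2.connectedComponentsWithStats(top.astype(np.uint8))
for i in range(1,n):
    if s[i,4]>80:
        q=P[l==i]; r=cv2.minAreaRect((q[:,:2]*1000).astype(np.float32)); print("comp",s[i],r,cv2.boxPoints(r).round(),np.median(q[:,2]))
tb=ctrl.outline_of("top","inner_tube")[0]["region"]
q=P[tb]; print("tube", cv2.boxPoints(cv2.minAreaRect((q[:,:2]*1000).astype(np.float32))), q[:,2].max())
tb=ctrl.outline_of("top","clamp_lever")
E
python3 - <<'E'
import sys;sys.path.insert(0,'.')
E
```

```text
comp [203 172  25  28 155] ((581.8331909179688, 96.88909912109375), (34.613277435302734, 45.75289535522461), 64.61112976074219) [[554.  91.]
 [595.  71.]
 [610. 103.]
 [569. 122.]] 0.07462562659193384
comp [294 195  18  16 106] ((555.70068359375, -46.29035186767578), (23.540315628051758, 22.18387222290039), 65.78510284423828) [[541. -52.]
 [561. -62.]
 [571. -40.]
 [550. -31.]] 0.0769290317184953
comp [ 297  216  106   69 2217] ((476.0030517578125, -127.27204132080078), (180.5531463623047, 44.486793518066406), 63.57667922973633) [[ 416. -198.]
 [ 456. -218.]
 [ 536.  -56.]
 [ 496.  -37.]] 0.07566846790084181
comp [399 259  20  31 248] ((434.36968994140625, -216.32273864746094), (32.725563049316406, 43.27082061767578), 65.19705963134766) [[ 408. -222.]
 [ 447. -240.]
 [ 461. -211.]
 [ 422. -192.]] 0.07626957306191845
tube [[ 421.7475 -151.2627]
 [ 468.1867 -175.2836]
 [ 611.409   101.6066]
 [ 564.9698  125.6274]] nan
```

The top view shows the foot at (215,187), the collar at (293,220), and the holes at (313,232), (346,247) and (378,261). The lever pin is near (303,202), its tip at (345,171), and the bystanders are clear of the push path.

```bash
cat >> h.py <<'E'
def legframe():
    D=np.load("top.npz"); P=D["P"]; K=D["K"]; T=D["T"]
    def at(u,v,z):
        r=T[:3,:3]@np.array([(u-K[0,2])/K[0,0],(v-K[1,2])/K[1,1],1]); return T[:3,3]+r*(z-T[2,3])/r[2]
    return D,at
E
python3 - <<'E'
from h import *
np.set_printoptions(precision=4,suppress=True)
D,at=legframe(); P=D["P"]
hs=np.array([at(313,232,.0755),at(346,247,.0755),at(378,261,.0755)])
print("holes",hs[:,:2])
u=np.array([.426,.905]); n=np.array([.905,-.426])
O=hs[1,:2]+.115*u; print("O",O, ((hs[:,:2]-O)@u), (hs[:,:2]-O)@n)
xy=P[...,:2]-O; a=xy@u; b=xy@n; z=P[...,2]
m=(a>.03)&(a<.25)&(abs(b)<.045)&(z>.05)
print("foot/tube: max a",np.sort(a[m])[-15:], "lateral mean far",[(round(lo,3),b[m&(a>lo)&(a<lo+.02)].min(),b[m&(a>lo)&(a<lo+.02)].max(),z[m&(a>lo)&(a<lo+.02)].max()) for lo in np.arange(.04,.24,.02) if (m&(a>lo)&(a<lo+.02)).any()])
m=(b>.045)&(b<.15)&(a<.02)&(a>-.15)&(z>.05)&(z<.08)
q=np.c_[b[m],a[m]]; i=q[:,0].argsort()[-15:]; print("lever tip (legx,legy)",q[i].mean(0),q[i].max(0))
d=q[(q[:,0]>.06)]; c=d.mean(0)-[.038,-.018]; print("lever theta",np.arctan2(c[0],-c[1]),m.sum())
o=ctrl.get_obs(); print(o["eef_pos"],(np.array(o["eef_pos"])[:2]-O)@u,(np.array(o["eef_pos"])[:2]-O)@n)
E
```

```text
holes [[ 0.5046 -0.0642]
 [ 0.4793 -0.119 ]
 [ 0.4558 -0.1716]]
O [ 0.5282 -0.0149] [-0.0547 -0.1151 -0.1727] [-0.0004  0.      0.0012]
foot/tube: max a [0.1412 0.1413 0.1414 0.1414 0.1414 0.1415 0.1415 0.1416 0.1417 0.142
 0.1421 0.1424 0.1424 0.1424 0.1426] lateral mean far [(np.float64(0.04), np.float64(-0.014668122330014669), np.float64(0.015476137129310915), np.float64(0.07514986796901246)), (np.float64(0.06), np.float64(-0.01475045372083496), np.float64(0.015411600953075276), np.float64(0.07430082859520515)), (np.float64(0.08), np.float64(-0.014604345242455331), np.float64(0.015430275167088822), np.float64(0.07398670891563819)), (np.float64(0.1), np.float64(-0.021139516648910346), np.float64(0.0235029927226811), np.float64(0.07948020170888104)), (np.float64(0.12), np.float64(-0.02699967939272047), np.float64(0.027420966883469296), np.float64(0.0852511214101127)), (np.float64(0.14), np.float64(-0.026722358927137355), np.float64(0.02651383427548119), np.float64(0.08467624229365833))]
lever tip (legx,legy) [ 0.1269 -0.0591] [ 0.1291 -0.0535]
lever theta 1.1116372737472717 365
[0.1566 0.5533 0.2313] 0.355868899601363 -0.5784134622777232
```

Emit:
apply_moves(moves=[{"jaw": 0, "offset": [-54, -27, 0], "rot": [0, 0, 0]}, {"jaw": 0, "offset": [-54, -27, 0], "rot": [0, 0, 0]}, {"jaw": 0, "offset": [-54, -27, 0], "rot": [0, 0, 0]}, {"jaw": 0, "offset": [-54, -27, 0], "rot": [0, 0, 0]}, {"jaw": 0, "offset": [-54, -27, 0], "rot": [0, 0, 0]}])

```text
time_s: 1.72
eef_pos: [0.3809, 0.3485, 0.2316]
eef_rot: [0.0, 0.137, 0.991, 0.0]
wrist_force: [0.8, -0.1, 0.2]
opening: -0.003
grasp_force: 0.0
```

Emit:
apply_moves(moves=[{"jaw": 0, "offset": [-54, -27, 0], "rot": [0, 0, 0]}, {"jaw": 0, "offset": [-54, -27, 0], "rot": [0, 0, 0]}, {"jaw": 0, "offset": [-54, -27, 0], "rot": [0, 0, 0]}, {"jaw": 0, "offset": [-54, -27, 0], "rot": [0, 0, 0]}, {"jaw": 0, "offset": [-54, -27, 0], "rot": [0, 0, 0]}])

```text
time_s: 2.35
eef_pos: [0.604, 0.1449, 0.2314]
eef_rot: [0.0, 0.138, 0.99, 0.0]
wrist_force: [-0.3, 0.4, 0.5]
opening: -0.001
grasp_force: 0.0
```

Emit:
apply_moves(moves=[{"jaw": 0, "offset": [0, 0, 0], "rot": [0, 0, -10]}, {"jaw": 0, "offset": [0, 0, 0], "rot": [0, 0, -10]}, {"jaw": 0, "offset": [0, 0, 0], "rot": [0, 0, -10]}, {"jaw": 0, "offset": [0, 0, 0], "rot": [0, 0, -10]}, {"jaw": 0, "offset": [0, 0, 0], "rot": [0, 0, -10]}])

```text
time_s: 2.98
eef_pos: [0.6027, 0.1464, 0.2312]
eef_rot: [-0.0, -0.297, 0.955, 0.0]
wrist_force: [-0.8, -0.6, 0.7]
opening: -0.002
grasp_force: 0.0
```

Emit:
apply_moves(moves=[{"jaw": 0, "offset": [0, 0, 20], "rot": [0, 0, -10]}, {"jaw": 0, "offset": [0, 0, 20], "rot": [0, 0, -10]}, {"jaw": 0, "offset": [0, 0, 20], "rot": [0, 0, -10]}, {"jaw": 0, "offset": [0, 0, 10], "rot": [0, 0, 0]}, {"jaw": 0, "offset": [0, 0, 0], "rot": [0, 0, 0]}])

```text
time_s: 3.6
eef_pos: [0.6022, 0.1464, 0.1606]
eef_rot: [-0.001, -0.53, 0.848, 0.0]
wrist_force: [-0.5, -0.8, 0.6]
opening: -0.002
grasp_force: 0.0
```

```bash
cat >> h.py <<'E'
O=np.array([.5282,-.0149]); u=np.array([.426,.905]); n=np.array([.905,-.426])
def st():
    o=ctrl.get_obs(); p=np.array(o["eef_pos"]); q=o["eef_rot"]; M=R.from_quat([q[1],q[2],q[3],q[0]]).as_matrix()
    f=np.array(o["wrist_force"])
    print("t",o["time_s"],"leg x,y,z mm",((p[:2]-O)@n*1e3).round(1),((p[:2]-O)@u*1e3).round(1),(p[2]*1e3).round(1),"open",o["opening"])
    print("tool axes in leg (rows x,y,z: legx,legy,z)\n",np.c_[M.T[:,:2]@n,M.T[:,:2]@u,M.T[:,2]].round(3),"F legx,legy,z",f[:2]@n,f[:2]@u,f[2])
E
python3 -c "
from h import *
st()"
```

```text
t 3.6 leg x,y,z mm -1.7 177.5 160.6 open -0.0021059401112584193
tool axes in leg (rows x,y,z: legx,legy,z)
 [[-0.014 -1.     0.001]
 [-1.     0.014  0.001]
 [-0.001 -0.001 -1.   ]] F legx,legy,z -0.09667429139381407 -0.9222744596950243 0.6160005241055135
```

Emit:
apply_moves(moves=[{"jaw": 0, "offset": [0, -2, 30], "rot": [0, 0, -0.8]}, {"jaw": 0, "offset": [0, 0, 40], "rot": [0, 0, 0]}, {"jaw": 0, "offset": [0, 0, 40], "rot": [0, 0, 0]}, {"jaw": 0, "offset": [0, 0, 12], "rot": [0, 0, 0]}, {"jaw": 0, "offset": [0, 0, 0], "rot": [0, 0, 0]}])

```text
time_s: 4.22
eef_pos: [0.6047, 0.1456, 0.0397]
eef_rot: [-0.0, -0.537, 0.844, 0.0]
wrist_force: [0.6, 0.1, 0.6]
opening: 0.001
grasp_force: 0.0
```

Emit:
apply_moves(moves=[{"jaw": 0, "offset": [5, 0, 0], "rot": [0, 0, 0]}, {"jaw": 0, "offset": [5, 0, 0], "rot": [0, 0, 0]}, {"jaw": 0, "offset": [4, 0, 0], "rot": [0, 0, 0]}, {"jaw": 0, "offset": [4, 0, 0], "rot": [0, 0, 0]}, {"jaw": 0, "offset": [3, 0, 0], "rot": [0, 0, 0]}])

```text
time_s: 4.85
eef_pos: [0.5955, 0.1262, 0.0394]
eef_rot: [0.0, -0.537, 0.843, -0.0]
wrist_force: [0.4, 0.2, -0.2]
opening: 0.001
grasp_force: 0.0
```

Emit:
apply_moves(moves=[{"jaw": 0, "offset": [3, 0, 0], "rot": [0, 0, 0]}, {"jaw": 0, "offset": [3, 0, 0], "rot": [0, 0, 0]}, {"jaw": 0, "offset": [3, 0, 0], "rot": [0, 0, 0]}, {"jaw": 0, "offset": [2, 0, 0], "rot": [0, 0, 0]}, {"jaw": 0, "offset": [2, 0, 0], "rot": [0, 0, 0]}])

```text
time_s: 5.48
eef_pos: [0.5904, 0.1151, 0.0396]
eef_rot: [0.001, -0.537, 0.843, -0.0]
wrist_force: [2.3, 6.1, 1.3]
opening: -0.002
grasp_force: 0.0
```

```bash
python3 -c "
from h import *
st()"
```

```text
t 5.475 leg x,y,z mm 0.9 144.2 39.6 open -0.0023208592074630326
tool axes in leg (rows x,y,z: legx,legy,z)
 [[ 0.004 -1.    -0.001]
 [-1.    -0.004 -0.001]
 [ 0.001  0.001 -1.   ]] F legx,legy,z -0.5078428266796801 6.496227006423195 1.332565862189788
```

Emit:
apply_moves(moves=[{"jaw": 0, "offset": [2, 0, 0], "rot": [0, 0, 0]}, {"jaw": 0, "offset": [2, 0, 0], "rot": [0, 0, 0]}, {"jaw": 0, "offset": [2, 0, 0], "rot": [0, 0, 0]}, {"jaw": 0, "offset": [1, 0, 0], "rot": [0, 0, 0]}, {"jaw": 0, "offset": [1, 0, 0], "rot": [0, 0, 0]}])

```text
time_s: 6.1
eef_pos: [0.5865, 0.1074, 0.039]
eef_rot: [-0.0, -0.537, 0.843, 0.0]
wrist_force: [1.3, 2.7, -0.2]
opening: -0.0
grasp_force: 0.0
```

```bash
python3 -c "
from h import *
st()
im,d,P,K,T=cam('top'); save('top2',cv2.resize(im[150:310,180:440],None,fx=3,fy=3))"
```

```text
t 6.1 leg x,y,z mm 0.7 135.5 39.0 open -0.0002863789264328667
tool axes in leg (rows x,y,z: legx,legy,z)
 [[ 0.003 -1.    -0.   ]
 [-1.    -0.003  0.   ]
 [-0.     0.    -1.   ]] F legx,legy,z 0.027418370688953808 3.0309639500965937 -0.24715183478964872
```

View pics/top2.png

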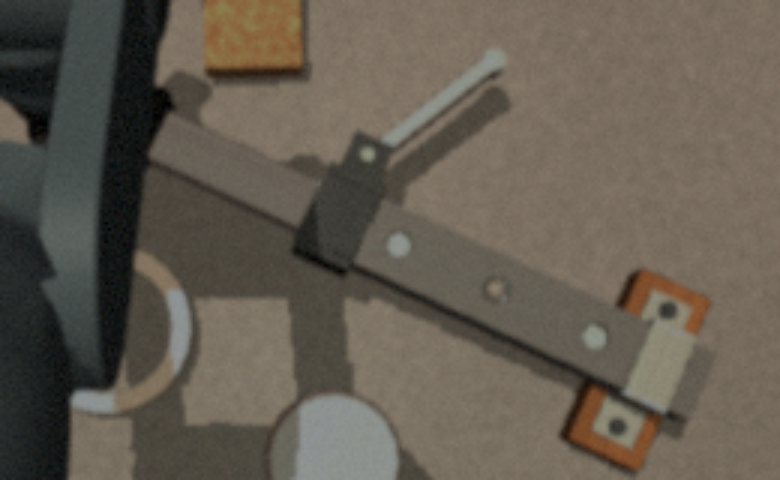

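The crop shows the arm over the foot at left. The middle hole at (495,288) now looks different from the others, with the button coming into it, so I'll continue in small steps.

Emit:
apply_moves(moves=[{"jaw": 0, "offset": [1, 0, 0], "rot": [0, 0, 0]}, {"jaw": 0, "offset": [1, 0, 0], "rot": [0, 0, 0]}, {"jaw": 0, "offset": [1, 0, 0], "rot": [0, 0, 0]}, {"jaw": 0, "offset": [1, 0, 0], "rot": [0, 0, 0]}, {"jaw": 0, "offset": [1, 0, 0], "rot": [0, 0, 0]}])

```text
time_s: 6.78
eef_pos: [0.5855, 0.1045, 0.0396]
eef_rot: [0.002, -0.537, 0.844, 0.0]
wrist_force: [4.5, 12.2, -2.3]
opening: -0.005
grasp_force: 0.0
```

```bash
python3 -c "
from h import *
st()
im,d,P,K,T=cam('top'); save('top3',cv2.resize(im[200:290,290:420],None,fx=6,fy=6))"
```

```text
t 6.775 leg x,y,z mm 1.0 132.4 39.6 open -0.004733895008462343
tool axes in leg (rows x,y,z: legx,legy,z)
 [[ 0.003 -1.    -0.003]
 [-1.    -0.003 -0.001]
 [ 0.001  0.003 -1.   ]] F legx,legy,z -1.104838850125079 12.92449419131163 -2.251169228274736
```

View pics/top3.png

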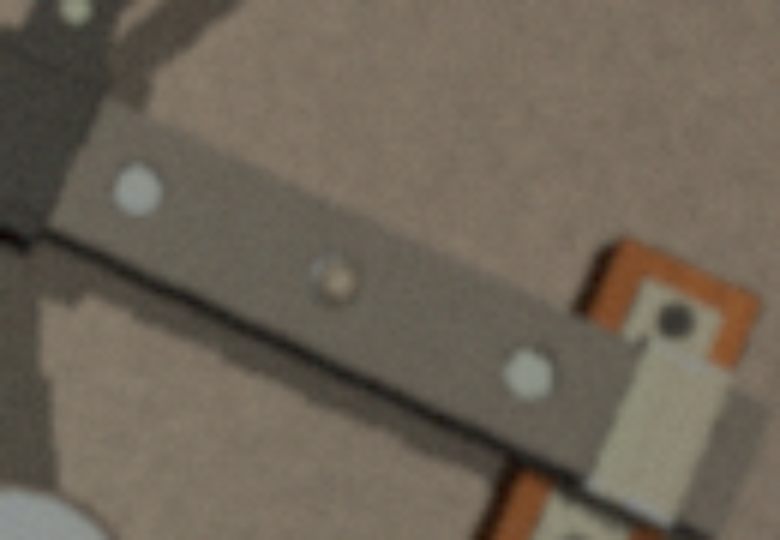

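The button fills the middle hole at (335,280) and the force has risen from 3 N to 13 N, which is the firm stop. I'll back off and move to the lever.

Emit:
apply_moves(moves=[{"jaw": 0, "offset": [-10, 0, 0], "rot": [0, 0, 0]}, {"jaw": 0, "offset": [-25, 0, 0], "rot": [0, 0, 0]}, {"jaw": 0, "offset": [0, 0, -40], "rot": [0, 0, 0]}, {"jaw": 0, "offset": [0, 0, -50], "rot": [0, 0, 0]}, {"jaw": 0, "offset": [0, 0, -40], "rot": [0, 0, 0]}])

```text
time_s: 7.45
eef_pos: [0.5995, 0.1344, 0.1711]
eef_rot: [-0.0, -0.537, 0.843, -0.001]
wrist_force: [1.1, 0.9, -0.6]
opening: 0.0
grasp_force: 0.0
```

```bash
python3 -c "
from h import *
st()
im,d,P,K,T=cam('top'); xy=P[...,:2]-O; a=xy@u; b=xy@n; z=P[...,2]
for y in (-.055,-.115,-.175):
  m=np.hypot(a-y,b)<.005; print(y,z[m].min(),z[m].max())
m=(a>.04)&(a<.2)&(abs(b)<.03)&(z>.05)&(z<.09); print('foot',np.sort(a[m])[-10:])
m=(b>.045)&(b<.15)&(a<.02)&(a>-.15)&(z>.05)&(z<.08)
q=np.c_[b[m],a[m]]; d=q[(q[:,0]>.06)]; c=d.mean(0)-[.038,-.018]; print('lever',np.arctan2(c[0],-c[1]),d.max(0),d.min(0))
"
```

```text
t 7.45 leg x,y,z mm 1.0 165.5 171.1 open 0.00048804902552278777
tool axes in leg (rows x,y,z: legx,legy,z)
 [[ 0.004 -1.     0.001]
 [-1.    -0.004 -0.001]
 [ 0.001 -0.001 -1.   ]] F legx,legy,z 0.6237970712566658 1.2996753156320875 -0.6177462077487911
-0.055 0.0683181491611351 0.07290090846423469
-0.115 0.0769066268975448 0.08272620347428739
-0.175 0.06897509813803471 0.07297362556097253
foot [0.11914699 0.11922635 0.11931768 0.11934558 0.1193888  0.11944092
 0.11949983 0.11965754 0.11966361 0.11970957]
lever 1.1117716016736077 [ 0.12970152 -0.02381933] [ 0.06043818 -0.06589798]
```

Emit:
apply_moves(moves=[{"jaw": 0, "offset": [45, -31, 0], "rot": [0, 0, 0]}, {"jaw": 0, "offset": [45, -32, 0], "rot": [0, 0, 0]}, {"jaw": 0, "offset": [46, -32, 0], "rot": [0, 0, 0]}, {"jaw": 0, "offset": [46, -31, 0], "rot": [0, 0, 0]}, {"jaw": 0, "offset": [0, 0, 0], "rot": [0, 0, 0]}])

```text
time_s: 8.12
eef_pos: [0.6367, -0.0882, 0.1689]
eef_rot: [-0.001, -0.535, 0.845, -0.001]
wrist_force: [0.2, 0.4, -0.4]
opening: -0.001
grasp_force: 0.0
```

Emit:
apply_moves(moves=[{"jaw": 0, "offset": [0, 0, 45], "rot": [0, 0, 0]}, {"jaw": 0, "offset": [0, 0, 45], "rot": [0, 0, 0]}, {"jaw": 0, "offset": [0, 0, 30], "rot": [0, 0, 0]}, {"jaw": 0, "offset": [0, 0, 12], "rot": [0, 0, 0]}, {"jaw": 0, "offset": [0, 0, 0], "rot": [0, 0, 0]}])

```text
time_s: 8.75
eef_pos: [0.6362, -0.0829, 0.0368]
eef_rot: [-0.001, -0.538, 0.843, 0.001]
wrist_force: [-0.5, -0.4, 0.1]
opening: -0.001
grasp_force: 0.0
```

```bash
python3 -c "
from h import *
st()"
```

```text
t 8.75 leg x,y,z mm 126.7 -15.5 36.8 open -0.0007168604918531594
tool axes in leg (rows x,y,z: legx,legy,z)
 [[ 0.004 -1.     0.   ]
 [-1.    -0.004  0.002]
 [-0.002 -0.    -1.   ]] F legx,legy,z -0.30126084017738475 -0.5744602759213987 0.05646444270705511
```

Emit:
apply_moves(moves=[{"jaw": 0, "offset": [10, 4, 0], "rot": [0, 0, 0]}, {"jaw": 0, "offset": [10, 4, 0], "rot": [0, 0, 0]}, {"jaw": 0, "offset": [8, 3, 0], "rot": [0, 0, 0]}, {"jaw": 0, "offset": [8, 3, 0], "rot": [0, 0, 0]}, {"jaw": 0, "offset": [7, 3, 0], "rot": [0, 0, 0]}])

```text
time_s: 9.38
eef_pos: [0.6029, -0.1157, 0.0376]
eef_rot: [0.0, -0.537, 0.843, -0.0]
wrist_force: [1.6, 1.4, 0.3]
opening: 0.001
grasp_force: 1.1
```

Emit:
apply_moves(moves=[{"jaw": 0, "offset": [10, 7, 0], "rot": [0, 0, 0]}, {"jaw": 0, "offset": [9, 8, 0], "rot": [0, 0, 0]}, {"jaw": 0, "offset": [6, 8, 0], "rot": [0, 0, 0]}, {"jaw": 0, "offset": [6, 9, 0], "rot": [0, 0, 0]}, {"jaw": 0, "offset": [0, 0, 0], "rot": [0, 0, 0]}])

```text
time_s: 10.0
eef_pos: [0.5612, -0.1264, 0.0371]
eef_rot: [-0.003, -0.535, 0.845, -0.001]
wrist_force: [-0.3, 0.5, -0.3]
opening: -0.001
grasp_force: 0.0
```

Emit:
apply_moves(moves=[{"jaw": 0, "offset": [4, 6, 0], "rot": [0, 0, 0]}, {"jaw": 0, "offset": [3, 6, 0], "rot": [0, 0, 0]}, {"jaw": 0, "offset": [0, 4, 0], "rot": [0, 0, 0]}, {"jaw": 0, "offset": [0, 2, 0], "rot": [0, 0, 0]}, {"jaw": 0, "offset": [0, 0, 0], "rot": [0, 0, 0]}])

```text
time_s: 10.62
eef_pos: [0.5437, -0.1233, 0.0373]
eef_rot: [-0.005, -0.533, 0.846, -0.003]
wrist_force: [0.3, -0.6, -0.1]
opening: 0.0
grasp_force: 0.4
```

```bash
python3 -c "
from h import *
st()"
```

```text
t 10.625 leg x,y,z mm 60.2 -91.5 37.3 open 9.563234492600141e-05
tool axes in leg (rows x,y,z: legx,legy,z)
 [[-0.006 -1.     0.011]
 [-1.     0.006  0.   ]
 [-0.    -0.011 -1.   ]] F legx,legy,z 0.5498525079280553 -0.36327470114179844 -0.05452555964388661
```

Emit:
apply_moves(moves=[{"jaw": 0, "offset": [0, 2, 0], "rot": [0, 0, 0]}, {"jaw": 0, "offset": [0, 1, 0], "rot": [0, 0, 0]}, {"jaw": 0, "offset": [0, 1, 0], "rot": [0, 0, 0]}, {"jaw": 0, "offset": [0, 1, 0], "rot": [0, 0, 0]}, {"jaw": 0, "offset": [0, 0, 0], "rot": [0, 0, 0]}])

```text
time_s: 11.25
eef_pos: [0.5407, -0.1219, 0.0375]
eef_rot: [-0.004, -0.533, 0.846, -0.004]
wrist_force: [5.8, -4.1, -3.7]
opening: -0.0
grasp_force: 3.5
```

```bash
python3 -c "
from h import *
st()"
```

```text
t 11.25 leg x,y,z mm 56.9 -91.5 37.5 open -0.0003379744866288625
tool axes in leg (rows x,y,z: legx,legy,z)
 [[-0.006 -1.     0.011]
 [-1.     0.006 -0.004]
 [ 0.003 -0.011 -1.   ]] F legx,legy,z 6.994108722656512 -1.2584362558990219 -3.6835620698269005
```

Pushing gently to confirm the stop, then retreating and measuring.

Emit:
apply_moves(moves=[{"jaw": 0, "offset": [0, 1, 0], "rot": [0, 0, 0]}, {"jaw": 0, "offset": [0, 1, 0], "rot": [0, 0, 0]}, {"jaw": 0, "offset": [0, 1, 0], "rot": [0, 0, 0]}, {"jaw": 0, "offset": [0, 0, 0], "rot": [0, 0, 0]}, {"jaw": 0, "offset": [0, 0, 0], "rot": [0, 0, 0]}])

```text
time_s: 11.88
eef_pos: [0.5406, -0.1218, 0.0381]
eef_rot: [-0.002, -0.533, 0.846, -0.007]
wrist_force: [14.6, -7.2, -10.8]
opening: 0.002
grasp_force: 7.8
```

Emit:
apply_moves(moves=[{"jaw": 0, "offset": [0, -10, 0], "rot": [0, 0, 0]}, {"jaw": 0, "offset": [0, -40, 0], "rot": [0, 0, 0]}, {"jaw": 0, "offset": [0, -40, -30], "rot": [0, 0, 0]}, {"jaw": 0, "offset": [0, -20, -50], "rot": [0, 0, 0]}, {"jaw": 0, "offset": [0, 0, -50], "rot": [0, 0, 0]}])

```text
time_s: 12.5
eef_pos: [0.6373, -0.1651, 0.1678]
eef_rot: [-0.006, -0.533, 0.846, -0.002]
wrist_force: [0.7, 0.1, -0.3]
opening: -0.001
grasp_force: 0.0
```

```bash
python3 -c "
from h import *
st()
im,d,P,K,T=cam('top'); save('top4',cv2.resize(im[110:310,180:440],None,fx=3,fy=3)); xy=P[...,:2]-O; a=xy@u; b=xy@n; z=P[...,2]
m=np.hypot(a+.115,b)<.005; print(z[m].min(),z[m].max())
m=(a>.04)&(a<.2)&(abs(b)<.03)&(z>.05)&(z<.09); print('foot',np.sort(a[m])[-3:])
m=(b>.025)&(b<.08)&(a<-.05)&(a>-.14)&(z>.055)&(z<.072)
q=np.c_[b[m],a[m]]; c=q.mean(0)-[.038,-.018]; print('lever',np.arctan2(c[0],-c[1]),q.max(0),q.min(0),len(q))
"
```

```text
t 12.5 leg x,y,z mm 162.7 -89.5 167.8 open -0.0006908371548578652
tool axes in leg (rows x,y,z: legx,legy,z)
 [[-0.007 -1.     0.012]
 [-1.     0.007  0.002]
 [-0.002 -0.012 -1.   ]] F legx,legy,z 0.5673521518869478 0.38754714382861816 -0.34227075275212493
0.5746011469898911 0.5872053189796618
foot [0.11978705 0.11980131 0.11991157]<string>:8: RuntimeWarning: Mean of empty slice.
  ret = um.true_divide(
Traceback (most recent call last):
ValueError: zero-size array to reduction operation maximum which has no identity
```

View pics/top4.png

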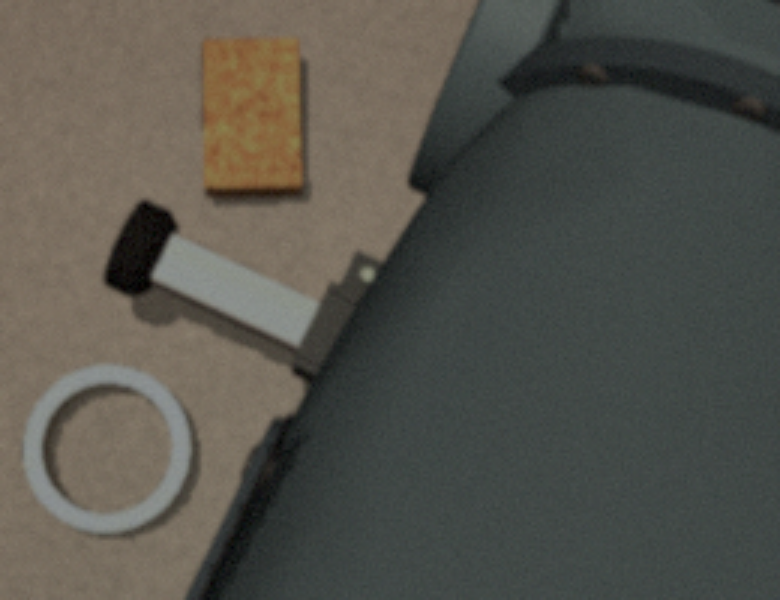

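The arm hides the sleeve in this view. The foot, block and tape are all in place, so I'll move aside towards +y to see the lever.

Emit:
apply_moves(moves=[{"jaw": 0, "offset": [-50, 0, -20], "rot": [0, 0, 0]}, {"jaw": 0, "offset": [-50, 10, -20], "rot": [0, 0, 0]}, {"jaw": 0, "offset": [-50, 20, 0], "rot": [0, 0, 0]}, {"jaw": 0, "offset": [-50, 20, 0], "rot": [0, 0, 0]}, {"jaw": 0, "offset": [-50, 20, 0], "rot": [0, 0, 0]}])

```text
time_s: 13.18
eef_pos: [0.6812, 0.0931, 0.2034]
eef_rot: [-0.006, -0.533, 0.846, -0.003]
wrist_force: [1.0, 0.2, 0.2]
opening: 0.002
grasp_force: 0.0
```

```bash
python3 -c "
from h import *
st()
im,d,P,K,T=cam('top'); save('top5',cv2.resize(im[110:310,180:440],None,fx=3,fy=3)); xy=P[...,:2]-O; a=xy@u; b=xy@n; z=P[...,2]
m=np.hypot(a+.115,b)<.005; print(z[m].min(),z[m].max())
m=(b>.025)&(b<.08)&(a<-.05)&(a>-.14)&(z>.055)&(z<.072)
q=np.c_[b[m],a[m]]; c=np.median(q,0)-[.038,-.018]; print('lever',np.arctan2(c[0],-c[1]),q.max(0),q.min(0),len(q))
"
```

```text
t 13.175 leg x,y,z mm 92.5 163.0 203.4 open 0.0020438342534928977
tool axes in leg (rows x,y,z: legx,legy,z)
 [[-0.007 -1.     0.013]
 [-1.     0.007  0.002]
 [-0.002 -0.013 -1.   ]] F legx,legy,z 0.8164896907041446 0.6194020514080083 0.18217988294774703
0.076753882736871 0.08203175356419234
lever -0.018371323129181532 [ 0.04424309 -0.05005013] [ 0.03105404 -0.11812614] 285
```

View pics/top5.png

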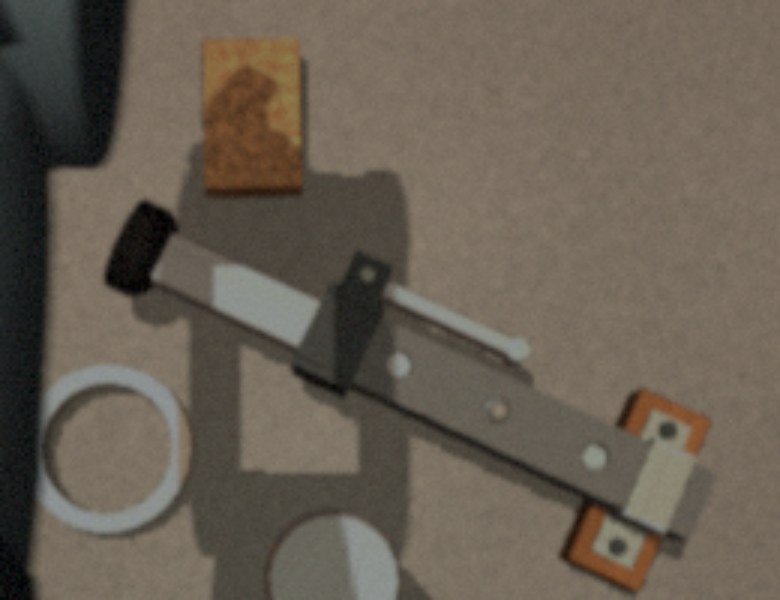

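The lever now lies parallel to the sleeve, with its tip at (517,350) and a measured angle of about 0. The button stands up in the middle hole at (497,409), and the arm is clear, so I'm handing in.

```bash
python3 -c "
from bench import ctrl
print(ctrl.hand_in())"
```

```text
the job is handed in; nothing more can be done
None
```

I handed the job in: the camera shows the button about 5 mm proud through the middle hole and the clamp lever shut (about 0 rad). The bystanders look undisturbed and the arm is clear; the hand-in returned no verdict.

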